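Lock the toy truck's load deck with the blue T-toggle

ROBOT

A 7-joint arm with a two-finger parallel gripper is mounted at the origin on the work surface. World frame = base frame: x ahead of the robot, y to its left, z up, the work surface at z = 0. Lengths are in m, angles in rad, forces in N, time in s.
With the tool pointing down it reaches from about 0.425 to 0.875 m from the base axis. Payload 8.4 kg.
Tool frame: the origin (TCP) lies at the very end of the fingers, on their centre line; the grasp point (between the pads) lies 19 mm behind it; y points along the fingers, x is the direction in which the jaws open and shut, and the axes are right-handed (so a half turn about y gives the same grasp; the last joint's range is limited). The gripper opens to 85 mm and grips with 20 to 120 N. Pads are 22 mm wide; open, the fingers measure 114 mm over their backs; the gripper's body (76 mm by 85 mm) begins 54 mm behind the grasp point. The pads swing forward as they close: fully open they stand 13 mm farther back than shut.
Start: joints at [1.204, 0.333, 0.04, 1.465, -0.013, 1.343, -0.059], TCP at [0.172, -0.627, 0.231] pointing down, gripper open.
Joint ranges: [-2.58, 2.58], [-0.38, 2.09], [-1.3, 1.39], [0.25, 2.4], [-1.5, 4.64], [0.08, 2.09], [-2.65, 2.65]. Speed limits (rad/s): [2.22, 2.22, 2.79, 2.79, 3.14, 3.14, 3.14].

INTERFACE

Orientations are given as a unit quaternion [w, x, y, z].
In Python, from bench import ctrl, imaging gives the robot as it stands. The module is installed in compiled form; this text tells all that it offers.
- The arm moves only by the tool move_arm, never from a script. Its arguments are lists of equal length, an entry for each row: "offset": the shift along the world's x, y, z in mm, a list of three; "angular": the turn, a rotation vector about the world's x, y, z in degrees, a list of three; "grip": the gripper command: -1 is shut, 1 is fully open, values between are in proportion. In form: {"offset": [[dx, dy, dz], ...], "angular": [[wx, wy, wz], ...], "grip": [grip, ...]}. A call has 1 to 8 rows; each row shifts and turns the pose as measured when the row begins; what a row does not reach is not made up. A row lasts 1/12 s, in which the tool goes at most 41.7 mm and 7.16 degrees, less where a joint would pass 70% of its speed; a pose out of reach is approached as far as the arm can. A call is refused whole if a number of a shift passes 41.7 or a number of a turn 7.16, either way. A call with a gripper value outside its range is refused whole. The fingers move at their own pace and stop on an object; "newtons" is the grip in N (left out, the last holds). Time passes only in rows, so rows that do not move let the fingers close. It gives the time, the measured TCP pose, the force and the opening at its end, in the units of the state.
- ctrl.read_state(): the state, without advancing time (a new reading comes with each control period).
- imaging.get_image(name): name is "scene" or "side" or "wrist"; returns the picture (480x640x3 uint8, blue, green, red); there is no depth.
- imaging.camera_model(name): a dict with "intrinsics" (3x3 intrinsics, pixels), "k1" (the pictures are not rectified: a ray, as slopes to the right and down, at radius r is drawn at 1 + k1 r^2 times it, then the intrinsics apply), "R" (3x3) and "t" (3): a world point X has camera coordinates R X + t. Camera axes: x right, y down, z forward; pixel columns grow to the right and rows downward; lengths in m; the calibration is good to about 2 mm. A picture is of the moment at which its call begins: read the wrist's pose just before it. camera_model takes no time and is no camera call; for the wrist camera it gives the pose at the moment of the call.
- ctrl.hand_in(): hands the job in, once; it reports no verdict.
The state is a dict: "t": time; "joint_pos": joint angles; "qd": joint speeds; "tau": joint torques, N m; "position": TCP position; "ee_rot": TCP orientation; "wrist_force": force on the tool from outside, world axes, zero at the start; "ft_torque": the same for the moment, N m; "width": finger opening in m.
Only numpy, scipy, OpenCV 4.12 (cv2) and the standard library are available. Lean on these libraries where they do the work, as an engineer would, in place of code of your own. Each camera call takes 0.05 s, during which the arm holds its last target.

TASK

Take the T-toggle with the blue handle out of the rack, pass its crossbar down through the slot in the wooden toy truck's load deck until the round collar is at the deck, then give it a quarter turn so that the crossbar lies square across the slot underneath and holds. Let go, leaving the toggle upright with its collar resting on the deck, and leave the red and yellow toggles standing in the rack.

Things in the scene. Friction and masses are not known exactly. Their poses are not given: they have to be found in the camera images.
- blue_handle (a point): Centre of the blue handle of a loose upright 120 g T-toggle, 90 mm tall. z up, y along handle and crossbar. Handle 44 mm along y, 18 along x (grasp across x), 48 tall. Below it a collar disc, diameter 60, 6 thick, underside 30 mm below this point; then a shank, diameter 14, 24 long; then the crossbar, 60 along y, 16 along x, 12 thick, underside 66 mm below this point.
- red_handle (a point): Centre of the red handle of a like toggle that stays in the rack. The fixed wooden rack holds the blue, red and yellow toggles in any order, in a row along their y at 95 mm spacing; collars rest on its top, 60 mm above the bench, crossbars hang through slots, so a toggle lifts straight up.
- yellow_handle (a point): Centre of the yellow handle of a third toggle of the same shape and axes, in the same rack; it stays there.
- deck_slot (a point): Centre of the slot's mouth on top of the fixed toy truck's deck, 80 mm above the bench. z up, y along slot and truck, to the cab. Slot (dark rim) 76 mm along y, 34 along x, through the 12 mm deck; 31 mm free below, room to turn the crossbar. Cab: from y = 130 mm, 68 mm above the deck; other deck bare. Seated, a handle's centre is 30 mm above this point, the crossbar 12 mm below the deck.
Mind the look-alikes: they are no part of the job. Leave any turquoise look-alike of the part that bears blue_handle alone.

How it is judged:
On the way:
1. the blue toggle's crossbar has been passed through the slot, lengthwise with it, to below the deck (horizontal distance between blue_handle and deck_slot below 0.018 m and z of blue_handle in the frame of deck_slot below 0.041 m and angle between the y axis of blue_handle and the y axis of deck_slot, either way round below 0.45 rad), for 0.05 s.
At the end, for the whole second after the job is handed in: The blue toggle stands upright (within 7 degrees) and at rest in the deck slot, within 18 mm of its centre, collar down on the deck (handle's centre 26 to 34 mm above it), its crossbar under the deck and square across the slot within 20 degrees (horizontal distance between blue_handle and deck_slot below 0.018 m and z of blue_handle in the frame of deck_slot between 0.026 and 0.034 m and angle between the y axis of blue_handle and the x axis of deck_slot, either way round below 0.35 rad and angle between blue_handle's own z axis and vertical below 0.12 rad and linear speed of blue_toggle below 0.02 m/s); the robot touches nothing.
It fails at once if the red or the yellow toggle is moved from its place in the rack by more than 20 mm (distance of any of red_handle, yellow_handle from where it was at the start of the episode above 0.02 m).
It also fails if it takes over 45 s, if anything falls off the work surface, if the arm or the gripper's body presses on something with over 40 N, if the wrist force passes 120 N, or if a joint passes its speed limit or range.

## Working session

There is one attempt and no reset: what is moved stays moved. The work goes in short steps, Python scripts to look and compute and a tool call to move; the robot and the scene stay as the last step left them, time stands still between calls to the robot, and variables do not carry over. Pictures are saved under pics/ and viewed, and the job is handed in when it is done.

Besides the shell and the picture viewer there is one more tool, called as name(argument=value, ...) on one line, values as JSON. move_arm: Moves the arm, as the interface text tells. Its arguments: {"type":"object","properties":{"offset":{"type":"array"},"angular":{"type":"array"},"grip":{"type":"array"},"newtons":{"type":"number"}},"required":["offset","angular","grip"]}

```bash
mkdir -p pics; python3 - <<'E'
from bench import ctrl, imaging
import cv2, numpy as np
np.set_printoptions(precision=4,suppress=True)
s=ctrl.read_state(); print(s)
for n in ["scene","side","wrist"]:
    m=imaging.camera_model(n); print(n,m)
    cv2.imwrite(f"pics/{n}0.png",imaging.get_image(n))
E
```

```text
{'t': 0.0, 'joint_pos': array([ 1.2038,  0.3339,  0.0399,  1.4663, -0.0134,  1.3433, -0.0585]), 'qd': array([-0.0014, -0.0003, -0.0006,  0.0007, -0.0013, -0.0016,  0.0029]), 'tau': array([  0.0002, -65.8563,   1.3652, -40.5575,   0.0166,   0.0122,
         0.    ]), 'position': array([ 0.1719, -0.6264,  0.2304]), 'ee_rot': array([ 0.5626, -0.562 ,  0.4293, -0.4283]), 'wrist_force': array([-0.9597, -0.3805, -0.4176]), 'ft_torque': array([-0.0662, -0.031 , -0.0294]), 'width': 0.08507378575157758}
scene {'intrinsics': array([[617.3725,   0.    , 311.5955],
       [  0.    , 617.3725, 233.8479],
       [  0.    ,   0.    ,   1.    ]]), 'k1': 0.04482831650694839, 'R': array([[ 0.4887,  0.8724, -0.0026],
       [ 0.6943, -0.3907, -0.6044],
       [-0.5283,  0.2936, -0.7967]]), 't': array([-0.2316, -0.3246,  1.4287])}
side {'intrinsics': array([[612.4926,   0.    , 325.035 ],
       [  0.    , 612.4926, 232.1886],
       [  0.    ,   0.    ,   1.    ]]), 'k1': -0.1606925748602422, 'R': array([[ 0.9985, -0.0529, -0.0152],
       [-0.0477, -0.6928, -0.7196],
       [ 0.0275,  0.7192, -0.6942]]), 't': array([-0.5172,  0.0366,  1.1424])}
wrist {'intrinsics': array([[361.2387,   0.    , 321.7544],
       [  0.    , 361.2387, 242.4736],
       [  0.    ,   0.    ,   1.    ]]), 'k1': -0.01501669643425325, 'R': array([[ 0.265 , -0.9643, -0.0017],
       [-0.9314, -0.2564,  0.2583],
       [-0.2495, -0.0669, -0.9661]]), 't': array([-0.6504, -0.0344,  0.3784])}
```

View pics/scene0.png

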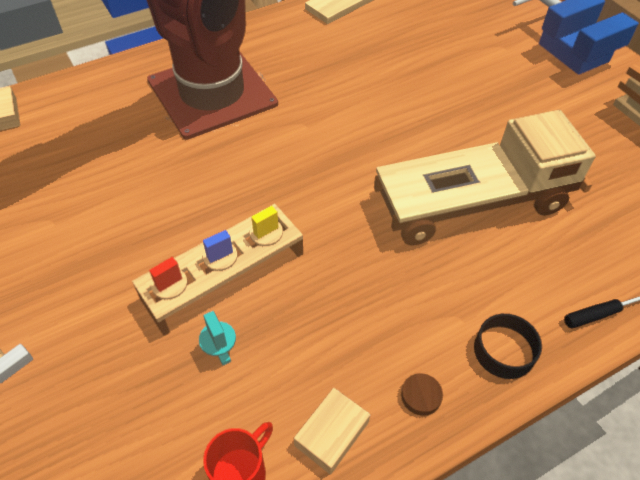

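View pics/side0.png

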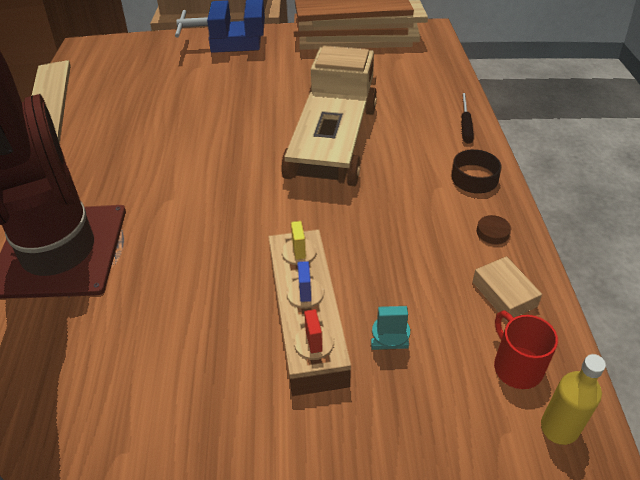

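View pics/wrist0.png

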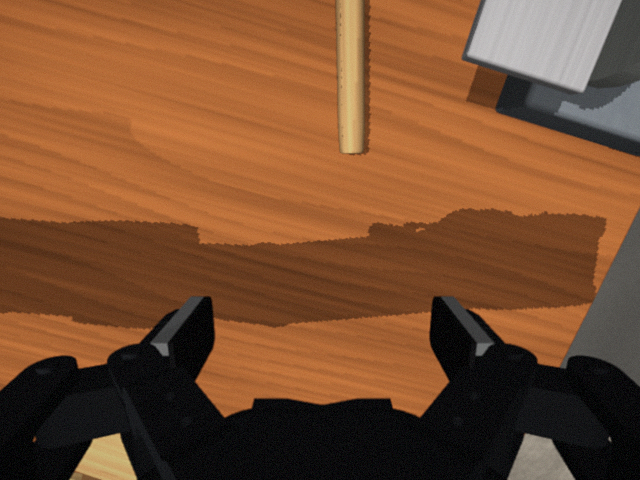

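Candidates: the blue handle in the rack at scene (218,247) and side (305,282), the turquoise look-alike on the bench at scene (217,337) and side (391,325), and the blue vise at scene (590,35). By the description it is the one in the middle of the rack. I'll check it in close crops.

```bash
python3 - <<'E'
import cv2, numpy as np
a=cv2.imread("pics/scene0.png");b=cv2.imread("pics/side0.png")
def crop(im,x,y,w,h,f): return cv2.resize(im[y:y+h,x:x+w],None,fx=f,fy=f,interpolation=cv2.INTER_CUBIC)
cv2.imwrite("pics/c1.png",crop(a,130,195,180,135,4))
cv2.imwrite("pics/c2.png",crop(b,260,215,100,180,3.3))
cv2.imwrite("pics/c3.png",crop(a,370,140,170,100,4.5))
cv2.imwrite("pics/c4.png",crop(b,280,85,100,90,6))
E
```

```text
(no output)
```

View pics/c1.png

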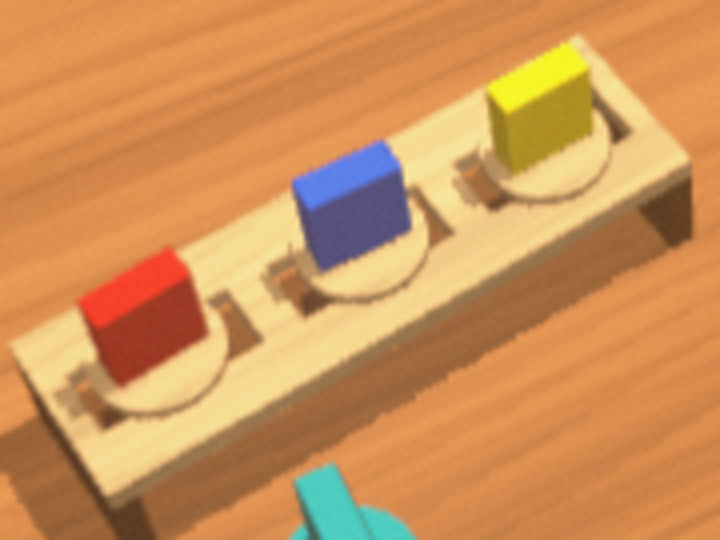

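View pics/c2.png

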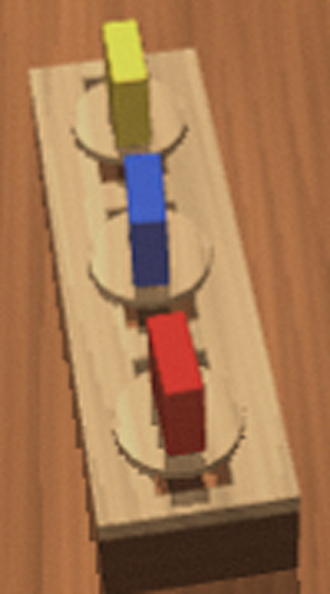

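View pics/c3.png

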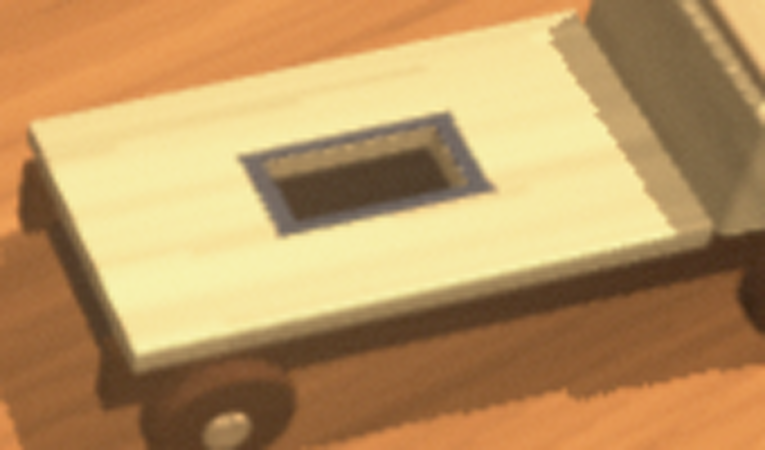

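View pics/c4.png

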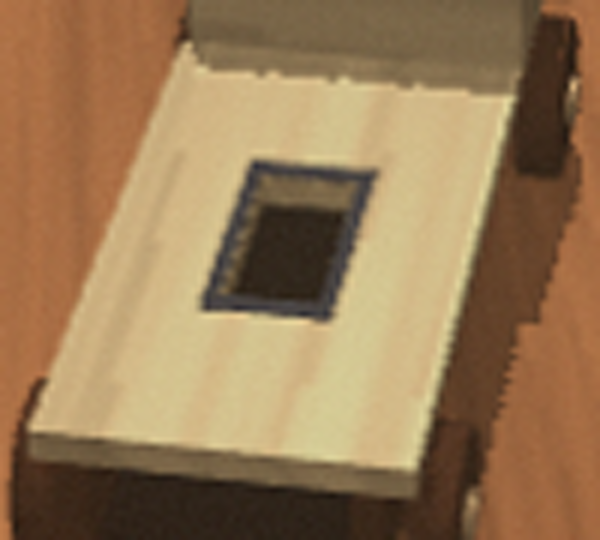

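```bash
cat > h.py <<'E'
import numpy as np, cv2
from bench import ctrl, imaging
np.set_printoptions(precision=4,suppress=True)
def ray(m,p):
    K=m["intrinsics"]; d=np.array([m["k1"],0,0,0,0.])
    u=cv2.undistortPoints(np.array(p,float).reshape(-1,1,2),K,d).reshape(-1,2)
    R,t=m["R"],m["t"]
    D=np.c_[u,np.ones(len(u))]@R
    return -R.T@t, D
def onz(m,p,z):
    C,D=ray(m,p); return C+D*((z-C[2])/D[:,2])[:,None]
def proj(m,X):
    X=np.atleast_2d(X).astype(float)
    return cv2.projectPoints(X,cv2.Rodrigues(m["R"])[0],m["t"],m["intrinsics"],np.array([m["k1"],0,0,0,0.]))[0].reshape(-1,2)
def unc(p,f,ox,oy): return (np.array(p,float)+.5)/f-.5+[ox,oy]
E
python3 - <<'E'
from h import *
S=imaging.camera_model("scene");D=imaging.camera_model("side")
def rep(n,P):
    c=P.mean(0); print(n,c); 
    for i in range(4):
        d=P[(i+1)%4]-P[i]; print("   ",np.hypot(*d[:2])*1e3, np.degrees(np.arctan2(d[1],d[0])))
rep("blue scene",onz(S,unc([(293,182),(385,142),(402,167),(310,210)],4,130,195),.114))
rep("blue side",onz(D,unc([(125,155),(158,153),(166,197),(130,200)],3.3,260,215),.114))
rep("slot scene",onz(S,unc([(237,157),(450,112),(495,190),(280,237)],4.5,370,140),.080))
rep("slot side",onz(D,unc([(252,160),(377,172),(328,321),(202,308)],6,280,85),.080))
# rack red/yellow tops
rep("red scene",onz(S,unc([(78,297),(172,247),(190,278),(98,325)],4,130,195),.114))
rep("yel scene",onz(S,unc([(486,86),(575,42),(590,66),(500,110)],4,130,195),.114))
rep("red side",onz(D,unc([(148,318),(185,313),(203,374),(160,382)],3.3,260,215),.114))
rep("yel side",onz(D,unc([(104,23),(136,20),(148,70),(111,74)],3.3,260,215),.114))
s=ctrl.read_state();print(s['t'],s['position'])
E
```

```text
blue scene [ 0.475  -0.1824  0.114 ]
    42.12957112419174 90.58488993304803
    15.576975081886108 2.6133534116309627
    42.466175912847966 -87.77738235390383
    16.782496000703553 -178.6226761625326
blue side [ 0.4769 -0.1785  0.114 ]
    15.678463005836313 0.9567738029534951
    28.48061997196674 -84.37351250925738
    16.775456865839057 -177.34662737933056
    28.908886302943557 93.39334696735138
slot scene [0.5358 0.2647 0.08  ]
    95.95906598299425 76.04401863043725
    45.85368547094972 -14.420414971941543
    94.96234818355629 -103.78221053456068
    46.14442662345295 166.82066898670834
slot side [0.5393 0.2624 0.08  ]
    46.11988252163176 -14.261441100209286
    94.6690435310253 -104.46917326923668
    44.15211619589011 165.6333626901802
    94.6013080867746 76.72255990901888
red scene [ 0.4845 -0.28    0.114 ]
    42.139735469406155 96.23632278595349
    17.97894850690331 2.0977211170841614
    40.46450426353688 -85.32469203714967
    16.834334825692963 -172.42693795431205
yel scene [ 0.4662 -0.0892  0.114 ]
    44.67606919351889 94.06185884129879
    15.221953439580016 -1.9133155264470674
    44.680634504789765 -86.50759082693813
    14.780628011189828 177.89840046889677
red side [ 0.4867 -0.28    0.114 ]
    16.47057078707782 6.181301430890864
    34.585743708838834 -79.52167092278087
    18.840041793116182 -170.51314488232362
    35.57575736943945 96.58922009064321
yel side [ 0.4693 -0.0896  0.114 ]
    16.30621344862545 3.879414819395716
    37.093398788850536 -82.19097327895645
    18.402549843173347 -175.0831316710993
    37.34208452460775 94.56793147988121
0.15 [ 0.1719 -0.6265  0.2306]
```

```bash
cat >> h.py <<'E'
from scipy.spatial.transform import Rotation as Ro
def tool(s=None):
    s=s or ctrl.read_state(); q=s['ee_rot']; R=Ro.from_quat([q[1],q[2],q[3],q[0]]).as_matrix()
    print("t",round(s['t'],2),"pos",s['position']*1e3,"yaw x",round(np.degrees(np.arctan2(R[1,0],R[0,0])),2),"ydir",R[:,1],"j",s['joint_pos'],"w",round(s['width']*1e3,1),"F",s['wrist_force'],"T",s['ft_torque'])
    return s,R
E
python3 - <<'E'
from h import *
s,R=tool(); m=imaging.camera_model("wrist"); C=-m["R"].T@m["t"]; print(C, R.T@(C-s['position']), m["R"]@R)
E
```

```text
t 0.15 pos [ 171.8952 -626.4922  230.6453] yaw x -74.66 ydir [-0.0004  0.0012 -1.    ] j [ 1.2038  0.3337  0.0399  1.466  -0.0134  1.3433 -0.0585] w 85.4 F [ 0.0251  0.6739 -0.1488] T [ 0.0595 -0.0062  0.0076]
[ 0.2347 -0.6107  0.3735] [ 0.0012 -0.1428  0.0648] [[ 1.      0.0002  0.0004]
 [ 0.0004 -0.2582 -0.9661]
 [-0.0001  0.9661 -0.2582]]
```

move_arm(offset=[[23,34,0],[23,34,0],[23,34,0],[23,34,0],[23,34,0],[23,34,0],[23,34,0],[23,34,0]], angular=[[0,0,6],[0,0,6],[0,0,6],[0,0,6],[0,0,6],[0,0,6],[0,0,6],[0,0,6]], grip=[1,1,1,1,1,1,1,1])

```text
t: 0.82
position: [0.3483, -0.352, 0.2262]
ee_rot: [-0.688, 0.691, -0.159, 0.154]
wrist_force: [0.8, 0.9, 0.3]
width: 0.0854
```

```bash
python3 -c "
from h import *
tool()"
```

```text
t 0.82 pos [ 348.3474 -352.0494  226.2487] yaw x -25.62 ydir [-0.0077 -0.0034 -1.    ] j [ 0.9448  0.038  -0.2548  1.8249  0.0178  1.2837  0.2379] w 85.4 F [0.8418 0.9334 0.2626] T [-0.0549 -0.0229 -0.0065]
```

move_arm(offset=[[26,34,0],[26,34,0],[26,34,0],[26,34,0],[26,33,0],[0,0,0]], angular=[[0,0,6],[0,0,6],[0,0,6],[0,0,6],[0,0,5],[0,0,0]], grip=[1,1,1,1,1,1])

```text
t: 1.32
position: [0.4768, -0.1769, 0.227]
ee_rot: [-0.704, 0.708, 0.035, -0.036]
wrist_force: [0.1, 1.2, 0.0]
width: 0.0853
```

```bash
python3 -c "
from h import *
tool()
m=imaging.camera_model('wrist')
im=imaging.get_image('wrist');cv2.imwrite('pics/w1.png',im)
print(proj(m,[[.4767,-.1835,.114],[.4856,-.28,.114],[.4678,-.0894,.114]]))
tool()"
```

```text
t 1.32 pos [ 476.8352 -176.8852  226.9523] yaw x 5.79 ydir [-0.0018 -0.0064 -1.    ] j [ 0.7189  0.0769 -0.4759  1.7886  0.0436  1.2851  0.3329] w 85.3 F [0.0732 1.2265 0.0357] T [-0.0211  0.0465 -0.0311]
[[321.2825 244.4867]
 [320.1878 360.2213]
 [322.2455 107.8848]]
t 1.37 pos [ 475.035  -179.9174  226.6974] yaw x 5.46 ydir [-0.0034 -0.0075 -1.    ] j [ 0.721   0.0762 -0.472   1.7897  0.0445  1.2857  0.3328] w 85.3 F [ 0.5908 -0.6119 -0.657 ] T [ 0.0394  0.0414 -0.0006]
```

View pics/w1.png

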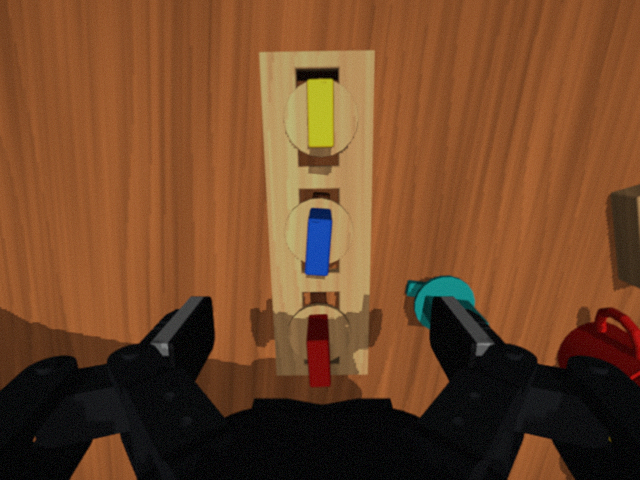

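```bash
python3 -c "
from h import *
s,_=tool()
m=imaging.camera_model('wrist')
im=imaging.get_image('wrist');cv2.imwrite('pics/w2.png',im); s2=tool()
hsv=cv2.cvtColor(im,cv2.COLOR_BGR2HSV)
for n,(lo,hi) in dict(blue=(105,130),yel=(25,35),).items():
  mk=cv2.inRange(hsv,(lo,150,40),(hi,255,255)); 
  ys,xs=np.nonzero(mk); V=hsv[ys,xs,2]; print(n,len(V),np.histogram(V,10))
cv2.imwrite('pics/w2c.png',cv2.resize(im[180:300,260:380],None,fx=5,fy=5,interpolation=cv2.INTER_CUBIC))
"
```

```text
t 1.37 pos [ 475.035  -179.9174  226.6974] yaw x 5.46 ydir [-0.0034 -0.0075 -1.    ] j [ 0.721   0.0762 -0.472   1.7897  0.0445  1.2857  0.3328] w 85.3 F [ 0.5908 -0.6119 -0.657 ] T [ 0.0394  0.0414 -0.0006]
t 1.42 pos [ 473.5945 -182.7494  226.4936] yaw x 5.14 ydir [-0.0044 -0.0084 -1.    ] j [ 0.7231  0.0758 -0.4686  1.7904  0.0453  1.286   0.3326] w 85.5 F [-0.2195 -0.4095 -0.6173] T [ 0.0052  0.0152 -0.0305]
blue 1461 (array([127,  39,  10,  10,  13,  24,  49,  87, 348, 754]), array([ 70. ,  81.7,  93.4, 105.1, 116.8, 128.5, 140.2, 151.9, 163.6,
       175.3, 187. ]))
yel 1768 (array([   5,    9,   12,    4,    4,   10,   14,   17,  123, 1570]), array([ 44. ,  59.1,  74.2,  89.3, 104.4, 119.5, 134.6, 149.7, 164.8,
       179.9, 195. ]))
```

View pics/w2c.png

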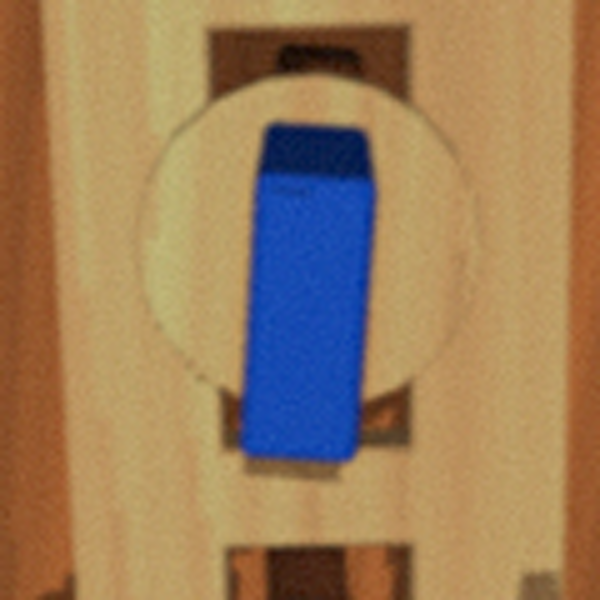

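```bash
cat >> h.py <<'E'
def topfit(im,m,lo,hi,vmin,z,roi=None):
    hsv=cv2.cvtColor(im,cv2.COLOR_BGR2HSV)
    mk=cv2.inRange(hsv,(lo,130,vmin),(hi,255,255))
    if roi:
        k=np.zeros_like(mk);x,y,w,h=roi;k[y:y+h,x:x+w]=mk[y:y+h,x:x+w];mk=k
    mk=cv2.morphologyEx(mk,cv2.MORPH_OPEN,np.ones((3,3)))
    n,l,st,_=cv2.connectedComponentsWithStats(mk); i=1+np.argmax(st[1:,4])
    ys,xs=np.nonzero(l==i)
    P=onz(m,np.c_[xs,ys],z)[:,:2]*1e3
    r=cv2.minAreaRect(P.astype(np.float32)); b=cv2.boxPoints(r)
    e=[b[1]-b[0],b[2]-b[1]]; e=max(e,key=np.linalg.norm)
    c=P.mean(0); w,v=np.linalg.eigh(np.cov(P.T)); d=v[:,1]
    print("rect c",r[0],r[1],"yaw",np.degrees(np.arctan2(e[1],e[0]))%180,"| mean",c,"pca yaw",np.degrees(np.arctan2(d[1],d[0]))%180)
E
python3 -c "
from h import *
s,_=tool()
m=imaging.camera_model('wrist')
im=imaging.get_image('wrist')
topfit(im,m,105,130,130,.114)
topfit(im,m,25,35,130,.114)
"
```

```text
t 1.42 pos [ 473.5945 -182.7494  226.4936] yaw x 5.14 ydir [-0.0044 -0.0084 -1.    ] j [ 0.7231  0.0758 -0.4686  1.7904  0.0453  1.286   0.3326] w 85.5 F [-0.2195 -0.4095 -0.6173] T [ 0.0052  0.0152 -0.0305]
rect c (474.4254455566406, -185.84280395507812) (16.636310577392578, 42.76961898803711) yaw 91.77385 | mean [ 474.3948 -185.3926] pca yaw 91.68737297583202
rect c (466.79681396484375, -92.82554626464844) (16.875728607177734, 42.60744857788086) yaw 96.62096 | mean [466.7519 -92.3538] pca yaw 96.13741547914098
```

move_arm(offset=[[1,0,-20],[0,0,-20],[0,0,-10],[0,0,0],[0,0,0]], angular=[[0.5,-0.25,-3],[0,0,0],[0,0,0],[0,0,0],[0,0,0]], grip=[1,1,1,1,1])

```text
t: 1.88
position: [0.4705, -0.1913, 0.1751]
ee_rot: [-0.706, 0.708, 0.006, -0.007]
wrist_force: [0.1, -0.1, 0.8]
width: 0.0852
```

```bash
python3 -c "
from h import *
s,_=tool()
m=imaging.camera_model('wrist')
im=imaging.get_image('wrist');cv2.imwrite('pics/w3.png',im)
topfit(im,m,105,130,130,.114)
tool()
"
```

```text
t 1.88 pos [ 470.4724 -191.3495  175.1063] yaw x 1.04 ydir [-0.0013 -0.0021 -1.    ] j [ 0.728   0.1145 -0.458   1.8595  0.0572  1.1807  0.2689] w 85.2 F [ 0.0717 -0.0984  0.7763] T [ 0.032  -0.0183  0.0236]
rect c (474.4850769042969, -185.48403930664062) (16.293411254882812, 42.3254508972168) yaw 91.94334 | mean [ 474.605  -184.9906] pca yaw 92.02696465820105
t 1.93 pos [ 470.447  -191.4267  175.2165] yaw x 1.04 ydir [-0.0013 -0.0022 -1.    ] j [ 0.7281  0.1144 -0.4579  1.8593  0.0572  1.1809  0.269 ] w 85.7 F [ 0.0134  0.037  -1.2419] T [-0.0296  0.016   0.0036]
```

move_arm(offset=[[4.2,6.3,-25],[0,0,-30],[0,0,-25],[0,0,-12],[0,0,-3],[0,0,0]], angular=[[0,0,0.9],[0,0,0],[0,0,0],[0,0,0],[0,0,0],[0,0,0]], grip=[1,1,1,1,1,1])

```text
t: 2.43
position: [0.4781, -0.189, 0.084]
ee_rot: [-0.704, 0.71, 0.014, -0.008]
wrist_force: [0.4, 0.5, -0.4]
width: 0.0853
```

```bash
python3 -c "
from h import *
s,_=tool()
im=imaging.get_image('wrist');cv2.imwrite('pics/w4.png',im)
tool()
"
```

```text
t 2.43 pos [ 478.0823 -188.9931   84.0076] yaw x 1.71 ydir [ 0.0086 -0.0078 -0.9999] j [ 0.7019  0.219  -0.4583  1.9514  0.122   0.9863  0.2164] w 85.3 F [ 0.4285  0.488  -0.44  ] T [ 0.0339  0.0397 -0.0493]
t 2.48 pos [ 478.3397 -189.1699   84.5347] yaw x 1.71 ydir [ 0.0092 -0.0082 -0.9999] j [ 0.702   0.2185 -0.4583  1.9508  0.1219  0.9867  0.2166] w 85.7 F [ 0.7553 -0.4994  0.1217] T [0.0165 0.0012 0.0365]
```

View pics/w4.png

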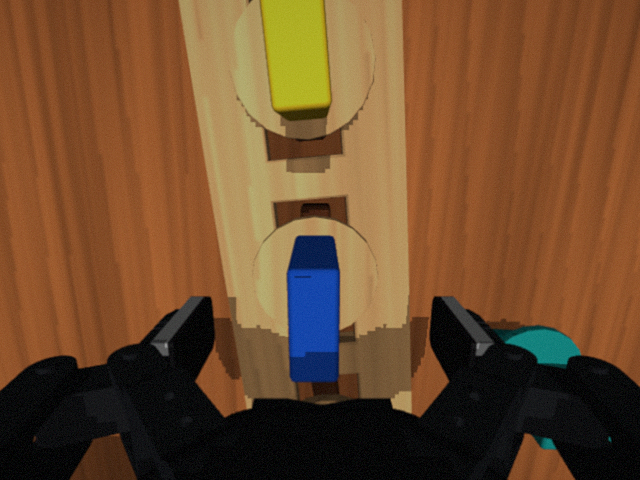

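move_arm(offset=[[-3.7,4,-7],[0,0,0],[0,0,0]], angular=[[0.47,0.52,0.2],[0,0,0],[0,0,0]], grip=[1,1,1])

```text
t: 2.73
position: [0.4763, -0.1858, 0.0804]
ee_rot: [-0.707, 0.708, 0.013, -0.01]
wrist_force: [0.5, -0.2, -0.4]
width: 0.0855
```

```bash
python3 -c "
from h import *
tool()
"
```

```text
t 2.73 pos [ 476.3132 -185.8164   80.3874] yaw x 1.89 ydir [ 0.0036 -0.0013 -1.    ] j [ 0.7015  0.2234 -0.4601  1.9551  0.1188  0.985   0.2188] w 85.5 F [ 0.4848 -0.1669 -0.3791] T [ 0.063  -0.0013 -0.0159]
```

move_arm(offset=[[-2,0.8,-2.5],[0,0,0],[0,0,0],[0,0,0],[0,0,0],[0,0,0],[0,0,0],[0,0,0]], angular=[[0,0.2,0],[0,0,0],[0,0,0],[0,0,0],[0,0,0],[0,0,0],[0,0,0],[0,0,0]], grip=[1,-0.2,-0.4,-0.6,-1,-1,-1,-1], newtons=60)

```text
t: 3.4
position: [0.4753, -0.1855, 0.0798]
ee_rot: [-0.706, 0.708, 0.013, -0.011]
wrist_force: [0.7, -0.2, -2.0]
width: 0.017
```

```bash
python3 -c "
from h import *
s,_=tool()
im=imaging.get_image('wrist');cv2.imwrite('pics/w5.png',im)
tool()
"
```

```text
t 3.4 pos [ 475.2585 -185.4782   79.8002] yaw x 1.88 ydir [ 0.0026 -0.003  -1.    ] j [ 0.7004  0.2223 -0.4601  1.9579  0.1206  0.984   0.2164] w 17.0 F [ 0.6942 -0.153  -2.0227] T [ 0.0287 -0.0302  0.0026]
t 3.45 pos [ 475.2866 -185.4792   79.8133] yaw x 1.89 ydir [ 0.0027 -0.0031 -1.    ] j [ 0.7004  0.2223 -0.4601  1.9578  0.1206  0.984   0.2163] w 17.2 F [-0.7744  0.1509 -0.8489] T [0.0006 0.0562 0.0164]
```

View pics/w5.png

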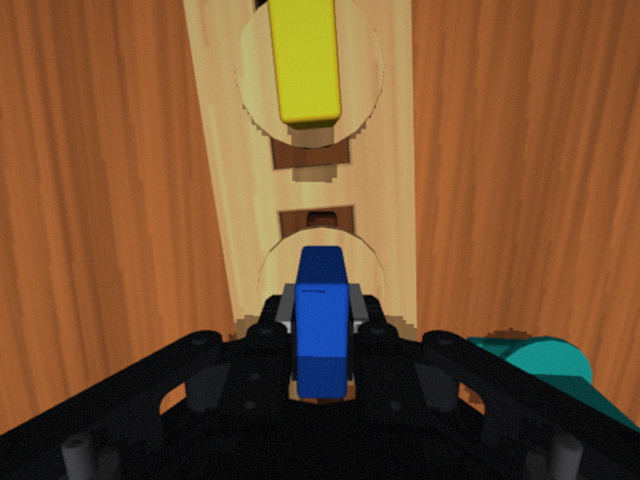

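move_arm(offset=[[0,0,8],[0,0,15],[0,0,20],[0,0,25],[0,0,25],[0,0,20],[0,0,10],[0,0,0]], angular=[[0,0,0],[0,0,0],[0,0,0],[0,0,0],[0,0,0],[0,0,0],[0,0,0],[0,0,0]], grip=[-1,-1,-1,-1,-1,-1,-1,-1])

```text
t: 4.12
position: [0.4721, -0.1836, 0.2088]
ee_rot: [0.707, -0.707, -0.011, 0.013]
wrist_force: [0.1, -0.1, -1.9]
width: 0.0176
```

```bash
python3 -c "
from h import *
s,_=tool()
im=imaging.get_image('scene');cv2.imwrite('pics/s1.png',im[100:420,80:500])
tool()
"
```

```text
t 4.12 pos [ 472.0616 -183.6448  208.7654] yaw x 1.96 ydir [-0.0025  0.0002 -1.    ] j [ 0.7275  0.0865 -0.4663  1.8167  0.0414  1.2503  0.2837] w 17.6 F [ 0.0993 -0.1097 -1.8747] T [ 0.0121 -0.0076  0.0357]
t 4.17 pos [ 471.7947 -183.5706  207.6976] yaw x 1.96 ydir [-0.0032  0.0005 -1.    ] j [ 0.7274  0.0873 -0.4663  1.8181  0.0417  1.249   0.2834] w 17.4 F [ 0.2063 -0.0116 -1.0327] T [-0.0075 -0.0188 -0.011 ]
```

View pics/s1.png

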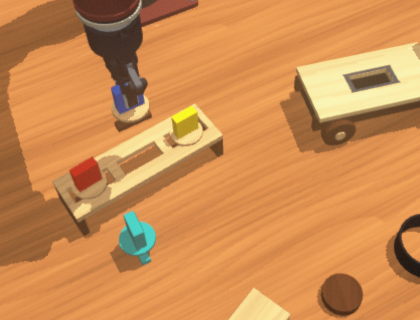

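move_arm(offset=[[5,25,0],[5.5,37,0],[5.5,37,0],[5.5,37,0],[5.5,37,0],[5.5,37,0],[5.5,37,0],[5.5,37,0]], angular=[[0,0,-1.3],[0,0,-1.3],[0,0,-1.3],[0,0,-1.3],[0,0,-1.3],[0,0,-1.3],[0,0,-1.3],[0,0,-1.3]], grip=[-1,-1,-1,-1,-1,-1,-1,-1])

```text
t: 4.83
position: [0.5081, 0.1008, 0.1961]
ee_rot: [-0.704, 0.705, -0.068, 0.056]
wrist_force: [1.2, -0.5, -1.6]
width: 0.0172
```

```bash
python3 -c "
from h import *
tool()
"
```

```text
t 4.83 pos [508.0938 100.7574 196.1104] yaw x -10.0 ydir [-0.0171  0.001  -0.9999] j [ 0.369   0.1599 -0.7047  1.7879  0.1021  1.249  -0.5378] w 17.2 F [ 1.2022 -0.4554 -1.6131] T [-0.0102 -0.0971 -0.0518]
```

move_arm(offset=[[6,33,2],[6,33,2],[6,33,2],[6,30,2],[4,20,0],[2,8,0],[0,0,0],[0,0,0]], angular=[[0,-0.3,-0.8],[0,-0.3,-0.8],[0,-0.2,-0.8],[0,-0.2,-0.8],[0,0,-0.8],[0,0,0],[0,0,0],[0,0,0]], grip=[-1,-1,-1,-1,-1,-1,-1,-1])

```text
t: 5.5
position: [0.5303, 0.2739, 0.1907]
ee_rot: [0.703, -0.702, 0.089, -0.077]
wrist_force: [0.8, -0.5, -0.7]
width: 0.0172
```

```bash
python3 -c "
from h import *
tool()
m=imaging.camera_model('wrist')
im=imaging.get_image('wrist');cv2.imwrite('pics/w6.png',im)
c,a=np.array([.5375,.2635]),np.radians(76)
y=np.array([np.cos(a),np.sin(a)]);x=np.array([y[1],-y[0]])
print(proj(m,[np.r_[c+sx*.023*x+sy*.0475*y,.08] for sx,sy in((-1,-1),(-1,1),(1,1),(1,-1))]))
for n in('scene','side'): cv2.imwrite('pics/%s2.png'%n,imaging.get_image(n))
tool()
"
```

```text
t 5.5 pos [530.2787 273.8792 190.6694] yaw x -13.52 ydir [-0.0173  0.0033 -0.9998] j [ 0.0682  0.3551 -0.7615  1.61    0.2386  1.2891 -0.9676] w 17.2 F [ 0.7539 -0.5127 -0.7455] T [-0.0054 -0.0043 -0.0086]
[[305.7196 307.9021]
 [305.3388 182.5619]
 [371.5012 183.2723]
 [365.9647 308.8224]]
t 5.65 pos [531.1115 272.3705 191.5547] yaw x -13.69 ydir [-0.0157  0.0028 -0.9999] j [ 0.0703  0.3534 -0.7609  1.6099  0.2387  1.2894 -0.9678] w 17.0 F [-0.4793 -0.449  -1.6479] T [-0.0219 -0.0346  0.0159]
```

View pics/w6.png

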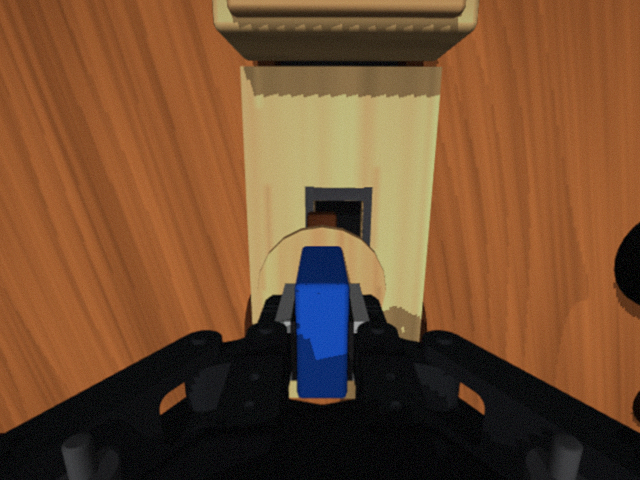

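View pics/scene2.png

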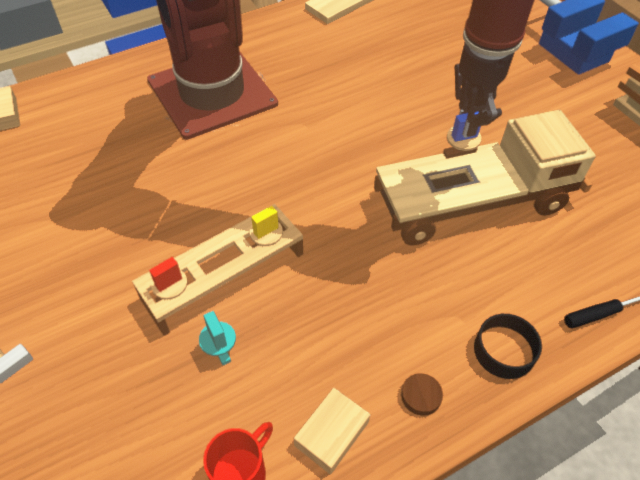

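View pics/side2.png

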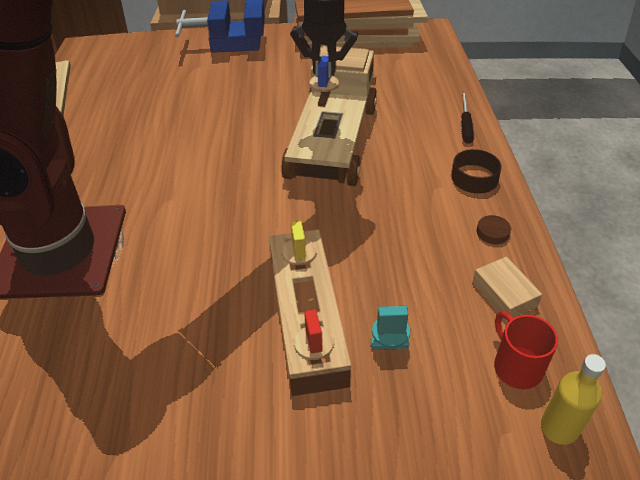

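move_arm(offset=[[6,-11,-10],[0,0,-10],[0,0,-10],[0,0,0],[0,0,0]], angular=[[-0.17,-0.9,-0.3],[0,0,0],[0,0,0],[0,0,0],[0,0,0]], grip=[-1,-1,-1,-1,-1])

```text
t: 6.07
position: [0.5383, 0.2556, 0.1604]
ee_rot: [-0.701, 0.702, -0.088, 0.089]
wrist_force: [0.7, 0.1, -1.3]
width: 0.0172
```

```bash
python3 -c "
from h import *
tool()
m=imaging.camera_model('wrist')
im=imaging.get_image('wrist');cv2.imwrite('pics/w7.png',im)
c,a=np.array([.537,.2615]),np.radians(76)
y=np.array([np.cos(a),np.sin(a)]);x=np.array([y[1],-y[0]])
print(proj(m,[np.r_[c+sx*.023*x+sy*.0475*y,.08] for sx,sy in((-1,-1),(-1,1),(1,1),(1,-1))]))
tool()
"
```

```text
t 6.07 pos [538.3289 255.6178 160.3777] yaw x -14.4 ydir [ 0.0018 -0.0024 -1.    ] j [ 0.0851  0.3639 -0.7453  1.6618  0.2633  1.2184 -0.9707] w 17.2 F [ 0.6555  0.1108 -1.341 ] T [ 0.0591 -0.0565  0.036 ]
[[283.3642 309.175 ]
 [277.9942 165.0936]
 [354.0203 164.5636]
 [351.6769 308.685 ]]
t 6.12 pos [538.2416 255.4737 160.2418] yaw x -14.4 ydir [ 0.0015 -0.0028 -1.    ] j [ 0.085   0.364  -0.7451  1.6619  0.2634  1.2186 -0.9707] w 17.3 F [-0.6872  0.4282 -1.1379] T [-0.049  -0.0085 -0.0286]
```

View pics/w7.png

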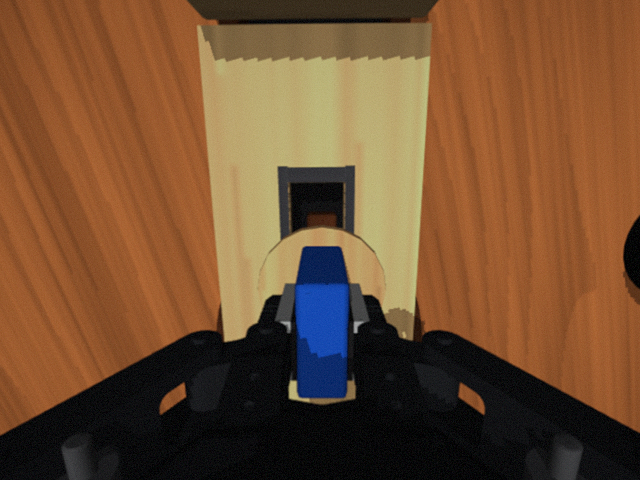

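move_arm(offset=[[-1.2,5.6,-12],[0,0,0],[0,0,0],[0,0,0]], angular=[[0.15,0.1,0.3],[0,0,0],[0,0,0],[0,0,0]], grip=[-1,-1,-1,-1])

```text
t: 6.45
position: [0.5368, 0.2629, 0.1476]
ee_rot: [0.702, -0.701, 0.086, -0.086]
wrist_force: [0.2, -0.2, -1.8]
width: 0.0176
```

```bash
python3 -c "
from h import *
tool()
"
```

```text
t 6.45 pos [536.7563 262.8904 147.6376] yaw x -14.01 ydir [-0.0003  0.0012 -1.    ] j [ 0.0729  0.3802 -0.745   1.6713  0.2724  1.197  -0.9813] w 17.6 F [ 0.1891 -0.2403 -1.7803] T [0.0343 0.0142 0.016 ]
```

move_arm(offset=[[0,-1.5,-6],[0,0,-6],[0,0,-6],[0,0,0]], angular=[[0,0,0],[0,0,0],[0,0,0],[0,0,0]], grip=[-1,-1,-1,-1])

```text
t: 6.78
position: [0.5369, 0.2618, 0.1284]
ee_rot: [0.702, -0.701, 0.086, -0.086]
wrist_force: [-0.3, -0.1, -2.4]
width: 0.0172
```

```bash
python3 -c "
from h import *
tool()
for n in('scene','side'):
  im=imaging.get_image(n)
  x,y=(380,100) if n=='scene' else (270,40)
  cv2.imwrite('pics/%s3.png'%n,cv2.resize(im[y:y+130,x:x+150],None,fx=4,fy=4,interpolation=cv2.INTER_CUBIC))
tool()
"
```

```text
t 6.78 pos [536.8885 261.8181 128.4265] yaw x -13.97 ydir [ 0.0007  0.0017 -1.    ] j [ 0.069   0.3968 -0.7387  1.6933  0.2866  1.1617 -0.9896] w 17.2 F [-0.2596 -0.1444 -2.3648] T [-0.052  -0.0165  0.0145]
t 6.88 pos [537.2317 262.2016 129.5096] yaw x -13.96 ydir [ 0.0015  0.0023 -1.    ] j [ 0.0691  0.396  -0.7392  1.6919  0.286   1.1627 -0.9893] w 17.4 F [-0.3964 -0.4383 -1.7445] T [-0.0152  0.0038 -0.0207]
```

View pics/scene3.png

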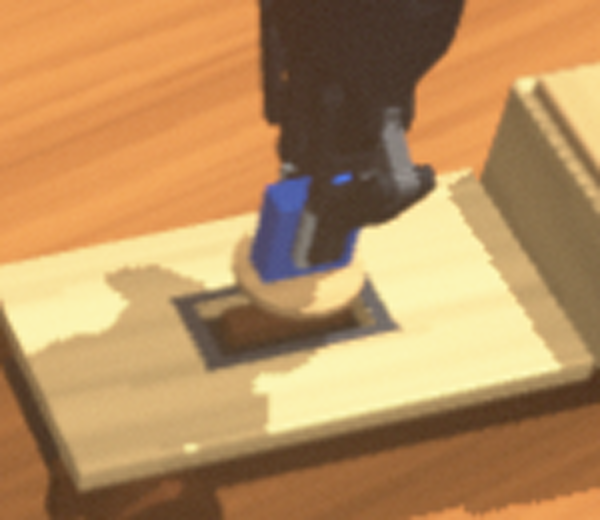

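View pics/side3.png

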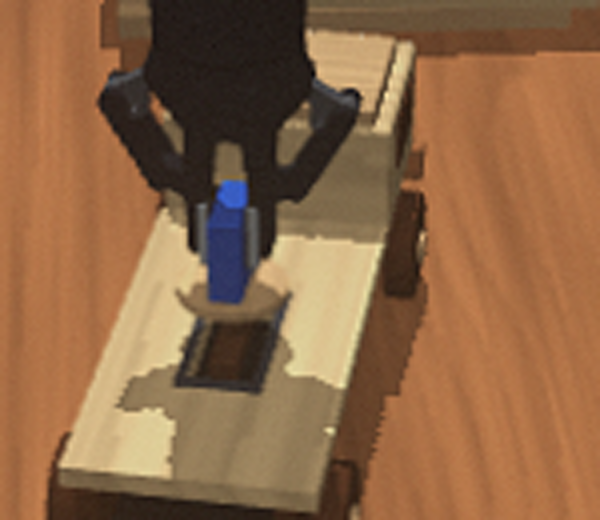

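move_arm(offset=[[0,0,-8],[0,0,-8],[0,0,-6],[0,0,-3],[0,0,0],[0,0,0]], angular=[[0,0,0],[0,0,0],[0,0,0],[0,0,0],[0,0,0],[0,0,0]], grip=[-1,-1,-1,-1,-1,-1])

```text
t: 7.38
position: [0.5373, 0.2622, 0.1018]
ee_rot: [0.703, -0.701, 0.086, -0.086]
wrist_force: [0.1, -0.0, -1.6]
width: 0.0173
```

```bash
python3 -c "
from h import *
tool()
"
```

```text
t 7.38 pos [537.2981 262.1655 101.7943] yaw x -13.97 ydir [ 0.0016  0.0024 -1.    ] j [ 0.0589  0.4243 -0.7283  1.7186  0.3091  1.1145 -1.0065] w 17.3 F [ 0.12   -0.0369 -1.5734] T [ 0.0229 -0.0031 -0.0053]
```

move_arm(offset=[[0,0,0],[0,0,0],[0,0,0],[0,0,0],[0,0,0],[0,0,0]], angular=[[0,0,6],[0,0,7],[0,0,7],[0,0,7],[0,0,7],[0,0,7]], grip=[-1,-1,-1,-1,-1,-1])

```text
t: 7.88
position: [0.5379, 0.2627, 0.1031]
ee_rot: [0.687, -0.685, -0.172, 0.17]
wrist_force: [-0.0, -0.4, -2.3]
width: 0.0169
```

```bash
python3 -c "
from h import *
tool()
"
```

```text
t 7.88 pos [537.8515 262.7421 103.1442] yaw x 27.94 ydir [ 0.0017  0.0034 -1.    ] j [ 0.1597  0.4686 -0.8681  1.7113  0.3871  1.1404 -0.3314] w 16.9 F [-0.0205 -0.3844 -2.3016] T [0.0237 0.0638 0.1041]
```

move_arm(offset=[[0,0,-1],[0,0,0],[0,0,0],[0,0,0],[0,0,0],[0,0,0],[0,0,0],[0,0,0]], angular=[[0,0,7],[0,0,7],[0,0,7],[0,0,7],[0,0,7],[0,0,7],[0,0,5],[0,0,0]], grip=[-1,-1,-1,-1,-1,-1,-1,-1])

```text
t: 8.55
position: [0.5399, 0.2625, 0.1046]
ee_rot: [0.557, -0.554, -0.439, 0.436]
wrist_force: [-0.3, 0.0, -1.3]
width: 0.0176
```

```bash
python3 -c "
from h import *
tool()
im=imaging.get_image('wrist');cv2.imwrite('pics/w8.png',im)
for n in('scene','side'):
  im=imaging.get_image(n)
  x,y=(380,100) if n=='scene' else (270,40)
  cv2.imwrite('pics/%s4.png'%n,cv2.resize(im[y:y+130,x:x+150],None,fx=4,fy=4,interpolation=cv2.INTER_CUBIC))
tool()
"
```

```text
t 8.55 pos [539.8848 262.5257 104.5537] yaw x 76.49 ydir [ 0.0017  0.0057 -1.    ] j [ 0.2728  0.5428 -1.0376  1.702   0.4974  1.1839  0.4408] w 17.6 F [-0.2514  0.0284 -1.3259] T [-0.0555  0.0279 -0.0105]
t 8.7 pos [539.7512 262.638  104.5544] yaw x 76.06 ydir [ 0.0018  0.0055 -1.    ] j [ 0.2715  0.5418 -1.036   1.7022  0.4963  1.1834  0.4337] w 17.1 F [ 0.2218  0.0252 -0.4081] T [-0.0117  0.0225 -0.034 ]
```

View pics/w8.png

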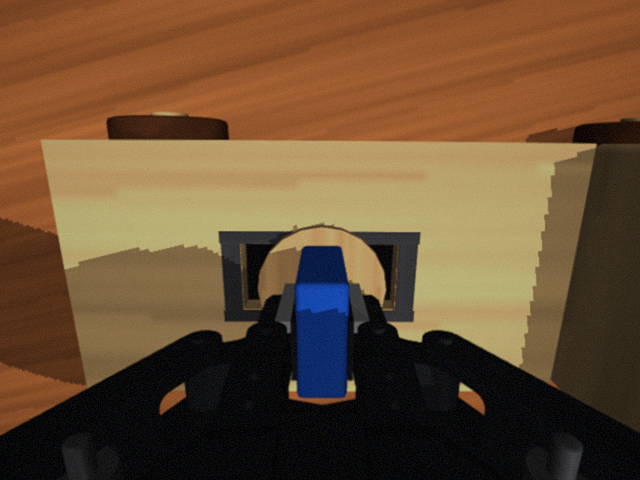

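View pics/scene4.png

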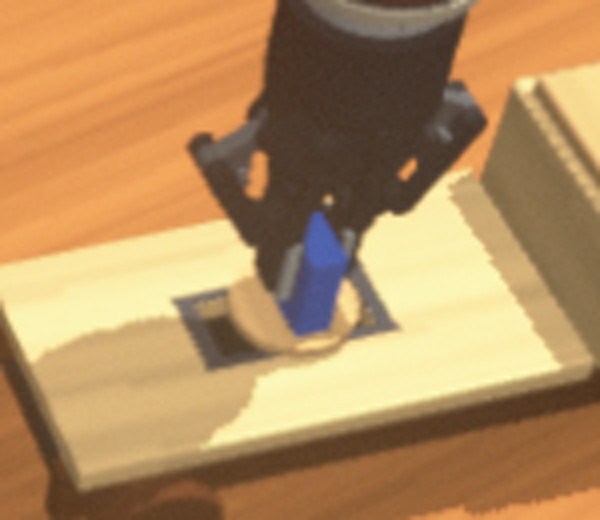

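View pics/side4.png

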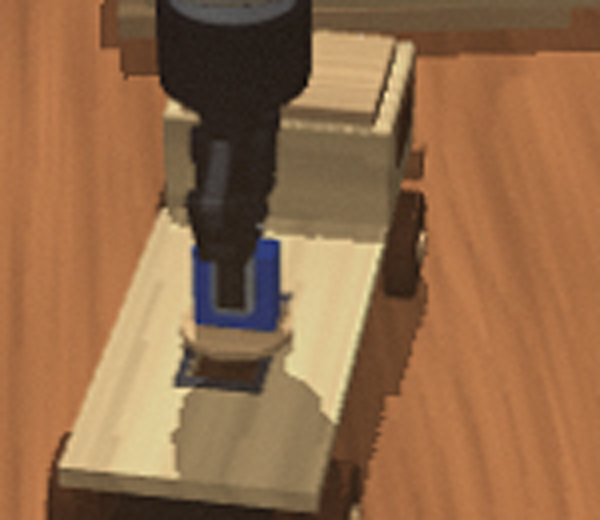

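move_arm(offset=[[-2.5,-0.5,-2],[0,0,-1.5],[0,0,-1],[0,0,-0.5],[0,0,0]], angular=[[-0.3,0.1,0],[0,0,0],[0,0,0],[0,0,0],[0,0,0]], grip=[-1,-1,-1,-1,-1])

```text
t: 9.12
position: [0.537, 0.2624, 0.1]
ee_rot: [-0.558, 0.559, 0.434, -0.434]
wrist_force: [-0.0, 0.0, -1.8]
width: 0.0175
```

```bash
python3 -c "
from h import *
tool()
"
```

```text
t 9.12 pos [537.0352 262.3753  99.9921] yaw x 75.66 ydir [ 0.0013 -0.0013 -1.    ] j [ 0.2638  0.5423 -1.0303  1.7097  0.5012  1.1794  0.4188] w 17.5 F [-0.0083  0.0305 -1.8165] T [ 0.0072 -0.0218  0.0489]
```

move_arm(offset=[[0,0,-1],[0,0,-0.5],[0,0,0]], angular=[[0,0,0],[0,0,0],[0,0,0]], grip=[-1,-1,-1])

```text
t: 9.37
position: [0.5371, 0.2625, 0.1001]
ee_rot: [-0.558, 0.56, 0.434, -0.433]
wrist_force: [0.3, 0.6, -1.1]
width: 0.0172
```

```bash
python3 -c "
from h import *
tool()
"
```

```text
t 9.37 pos [537.093  262.4966 100.0535] yaw x 75.61 ydir [ 0.0023 -0.0024 -1.    ] j [ 0.2625  0.5419 -1.0296  1.7098  0.5022  1.1795  0.4166] w 17.2 F [ 0.3496  0.6213 -1.1288] T [-0.0564  0.0228  0.0294]
```

move_arm(offset=[[0,0,-2],[0,0,-2],[0,0,0]], angular=[[0,0,0],[0,0,0],[0,0,0]], grip=[-1,-1,-1])

```text
t: 9.62
position: [0.5373, 0.2627, 0.1005]
ee_rot: [-0.557, 0.561, 0.433, -0.433]
wrist_force: [-0.0, -0.3, -1.8]
width: 0.0171
```

```bash
python3 -c "
from h import *
tool()
"
```

```text
t 9.62 pos [537.3464 262.7344 100.5097] yaw x 75.56 ydir [ 0.0042 -0.0048 -1.    ] j [ 0.2599  0.5409 -1.0287  1.7092  0.5043  1.1806  0.4134] w 17.1 F [-0.006  -0.2926 -1.7889] T [ 0.0406 -0.0264  0.0718]
```

move_arm(offset=[[0,0,0],[0,0,0],[0,0,0],[0,0,0],[0,0,0]], angular=[[0,0,0],[0,0,0],[0,0,0],[0,0,0],[0,0,0]], grip=[-0.5,-0.3,0,0.2,0.2])

```text
t: 10.03
position: [0.5378, 0.2632, 0.1002]
ee_rot: [-0.557, 0.561, 0.434, -0.432]
wrist_force: [0.6, -0.0, -1.2]
width: 0.0513
```

```bash
python3 -c "
from h import *
tool()
im=imaging.get_image('wrist');cv2.imwrite('pics/w9.png',im)
tool()
"
```

```text
t 10.03 pos [537.7741 263.1539 100.1849] yaw x 75.53 ydir [ 0.0051 -0.0036 -1.    ] j [ 0.2596  0.5414 -1.0284  1.7092  0.5046  1.1788  0.4129] w 51.3 F [ 0.5924 -0.0421 -1.1519] T [-0.0283 -0.0052 -0.0151]
t 10.08 pos [537.7541 263.0937 100.1515] yaw x 75.53 ydir [ 0.005  -0.0037 -1.    ] j [ 0.2596  0.5414 -1.0283  1.7093  0.5047  1.1788  0.4129] w 51.5 F [ 0.0415 -0.4363 -0.5305] T [-0.0039  0.0181  0.0024]
```

View pics/w9.png

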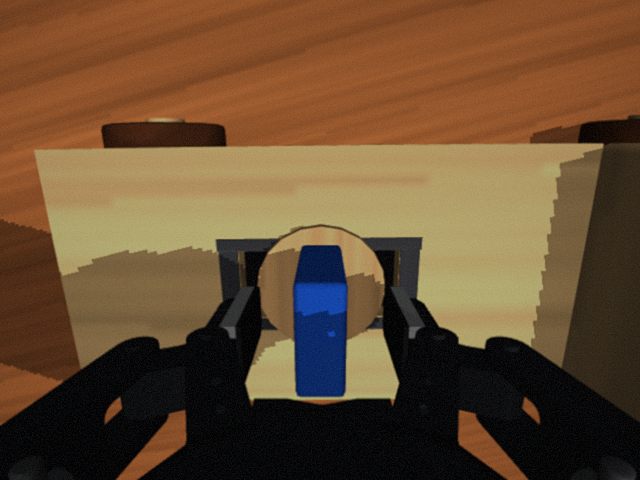

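The toggle is free between the open fingers. Its handle (320,340) is centred in the slot rim, which spans columns 217 to 421. Next I retreat straight up.

move_arm(offset=[[0,0,10],[0,0,20],[0,0,30],[0,0,30],[0,0,30],[0,0,10],[0,0,0],[0,0,0]], angular=[[0,0,0],[0,0,0],[0,0,0],[0,0,0],[0,0,0],[0,0,0],[0,0,0],[0,0,0]], grip=[0.2,0.2,0.2,0.2,0.2,0.2,0.2,0.2])

```text
t: 10.75
position: [0.5354, 0.263, 0.2381]
ee_rot: [-0.557, 0.56, 0.434, -0.434]
wrist_force: [-0.6, -0.4, -0.6]
width: 0.0507
```

```bash
python3 -c "
from h import *
tool()
m=imaging.camera_model('wrist')
im=imaging.get_image('wrist');cv2.imwrite('pics/w10.png',im)
topfit(im,m,105,130,110,.134)
a=imaging.get_image('scene');b=imaging.get_image('side')
f=lambda im,x,y:cv2.resize(im[y:y+130,x:x+130],None,fx=3,fy=3,interpolation=cv2.INTER_CUBIC)
cv2.imwrite('pics/f.png',np.hstack([f(a,390,100),f(b,270,50)]))
cv2.imwrite('pics/scene5.png',a)
tool()
"
```

```text
t 10.75 pos [535.3814 262.9856 238.1133] yaw x 75.63 ydir [ 0.0023 -0.0031 -1.    ] j [ 0.3185  0.4221 -1.1088  1.5503  0.3848  1.4068  0.5012] w 50.7 F [-0.5608 -0.3935 -0.6118] T [-0.0549  0.0602  0.0127]
rect c (536.2330322265625, 261.8894958496094) (16.554641723632812, 41.77002716064453) yaw 165.69276 | mean [535.7613 262.0214] pca yaw 165.73469761000368
t 10.9 pos [534.8084 262.4273 236.3337] yaw x 75.64 ydir [-0.0002 -0.0041 -1.    ] j [ 0.3182  0.4237 -1.1079  1.5524  0.3851  1.4064  0.5011] w 51.2 F [-0.517  -0.3862 -0.3906] T [ 0.0229 -0.0149  0.0651]
```

View pics/w10.png

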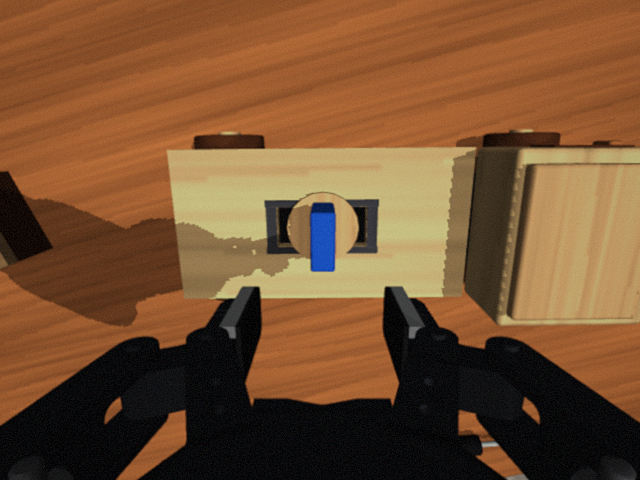

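View pics/f.png

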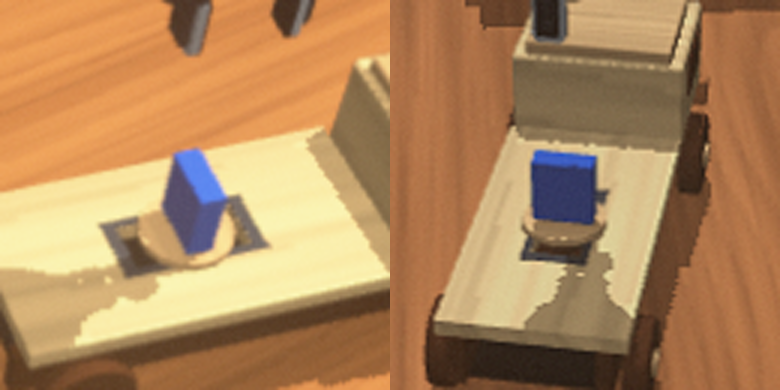

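View pics/scene5.png

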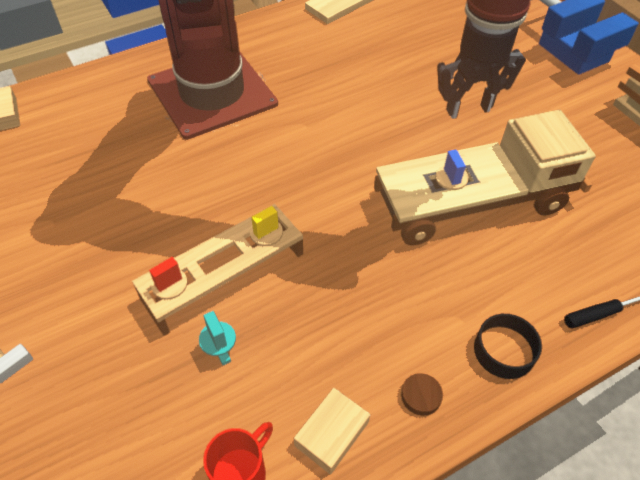

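The toggle sits upright with its handle at (322,238) in the rim, which spans columns 266 to 378. Its long axis is at 165.7°, which is square to the slot at about 76°. Red and yellow stand in the rack as before, and the gripper is clear.

```bash
python3 -c "
from h import *
print(ctrl.hand_in())
"
```

```text
the job is handed in; nothing more can be done
None
```

The blue toggle is locked in the truck's deck slot and the job is handed in at about 11 s; no verdict came back. I lifted the toggle out of the rack, passed its crossbar lengthwise through the slot and gave it a +90° turn. Then I lowered it to the deck, let go and backed off straight up.

**Last checks:**
- **Position:** the handle centre measured about (536, 262) mm, against a slot centre of about (537, 261–262) mm.
- **Turn:** the handle lies at 165.7° and the slot at about 76°, so the crossbar is square across within about 0.5°.
- **Seating:** the collar looks flush on the deck and the toggle upright in all three camera views.
- **Surroundings:** the red, yellow and turquoise toggles are where they were, and the gripper is about 100 mm clear of the toggle.

**Disagreements:**
- **Slot position:** the three cameras differed on the slot's y position (scene 264.7, side 262.4, wrist about 260.5 mm). I went mostly by the wrist view, and it fitted without contact.
- **Deck contact:** the wrist force never showed a clear touch on the deck. I took it as seated because the tool stopped at 100 mm, close to the expected 99.8 mm, and would go no lower.

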